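# Clear the stop board and press the carved bust into its corner

### The arm

A 6-joint arm with a two-finger parallel gripper is mounted at the origin on the work surface. World frame = base frame: x ahead of the robot, y to its left, z up, the work surface at z = 0. Lengths are in m, angles in rad, forces in N, time in s.
With the tool pointing down it reaches from about 0.425 to 0.95 m from the base axis. Payload 14.7 kg.
Tool frame: the origin (TCP) lies on the mounting face of the last link; the fingertips stand 173 mm ahead of it and the grasp point (between the pads) lies 155 mm ahead of it (arm.pinch_z is the distance from the TCP to the grasp point, in m); z points along the fingers, y is the line along which they close (so a half turn about z gives the same grasp; the last joint's range is limited). The gripper opens to 85 mm and grips with 20 to 120 N. Pads are 22 mm wide; open, the fingers measure 114 mm over their backs; the gripper's body (76 mm by 85 mm) begins 54 mm behind the grasp point. The pads swing forward as they close: fully open they stand 13 mm farther back than shut.
Start: joints at [1.258, 0.48, 1.596, -0, 1.065, -0.047], TCP at [0.171, 0.627, 0.405] pointing down, gripper open.
Joint ranges: [-2.75, 2.75], [-0.82, 2.05], [0.23, 2.67], [-1.56, 4.7], [0.09, 2.69], [-2.92, 2.92]. Speed limits (rad/s): [1.89, 1.89, 2.39, 3.01, 3.01, 3.01].

### API

Orientations are given as a unit quaternion [w, x, y, z].
In Python, from plant import observe, camera, camera_info, ticket, arm gives the robot as it stands.
- The arm moves only by the tool move_arm, never from a script. Its argument "commands" is a list of rows, each an object with "hand": the opening, from 0 (shut) to 1 (fully open); "travel": the shift along the tool's x, y, z in mm, a list of three; "rotation": the turn, a rotation vector about the tool's x, y, z in rad, a list of three. In form: [{"hand": hand, "travel": [tx, ty, tz], "rotation": [rx, ry, rz]}, ...]. A call has 1 to 5 rows; each row shifts and turns the commanded pose from where the row before left it, along the tool's axes as they then stand; what a row does not reach is not made up. A row lasts 1/10 s, in which the tool goes at most 50 mm and 8.59 degrees, less where a joint would pass 70% of its speed; a pose out of reach is approached as far as the arm can. A call is refused whole if a number of a shift passes 50 or a number of a turn 0.15, either way. A call with a gripper value outside its range is refused whole. The fingers move at their own pace and stop on an object; "squeeze" is the grip in N (left out, the last holds). Time passes only in rows, so rows that do not move let the fingers close. It gives the time, the measured TCP pose, the force, the opening and the grip force at its end, in the units of the state.
- observe(): the state, without advancing time (a new reading comes with each control period).
- camera(name): name is "scene" or "top" or "wrist"; returns the picture (420x560x3 uint8, red, green, blue); there is no depth.
- camera_info(name): a dict with "fx", "fy", "cx", "cy" (pixels), "rvec" (rotation vector, rad) and "tvec" (3), from world to camera coordinates, as OpenCV has them; the wrist camera has in their place "mount" (4x4, takes a point from camera to tool coordinates, whose origin is the TCP and whose axes are the flange's). Camera axes: x right, y down, z forward; pixel columns grow to the right and rows downward; lengths in m; the calibration is good to about 2 mm. A picture is of the moment at which its call begins: read the wrist's pose just before it. camera_info takes no time and is no camera call.
- ticket.finish_job(): hands the job in; it is judged then, once.
The state is a dict: "clock": time; "qpos": joint angles; "joint_velocities": joint speeds; "joint_efforts": joint torques, N m; "position": TCP position; "tcp_rot": TCP orientation; "ft_force": force on the tool from outside, world axes, zero at the start; "ft_torque": the same for the moment, N m; "opening": finger opening in m; "grip_force": force on a finger pad.
Only numpy, scipy, OpenCV 4.12 (cv2) and the standard library are available. Lean on these libraries where they do the work, as an engineer would, in place of code of your own. Each camera call takes 0.05 s, during which the arm holds its last target. There are 200 camera calls.

### The job

Clear the carver's stop board: lay the palm gouge flat in the low tool tray and put the loose wood offcut in the slatted scrap crate. Then stand the half-carved bust upright on the board with the back of its plinth flush against the long stop and its side flush against the short stop, and finish while still holding it pressed into that corner, pushing firmly on both stops at once. Leave the glue jar, the cup and the wood billet where they stand.

Things in the scene. Friction and masses are not known exactly. Their poses are not given: they have to be found in the camera images.
- board: Plywood stop board, fixed; bed 220 (x) x 240 (y) x 18 mm. Origin: centre of its underside at bench height; x to the long stop, y to the short stop. The stops rise 20 mm above the bed and meet in the +x +y corner: inner faces at x = +85 and y = +95 mm; other sides open. The bust must end with its origin at about x 45, y 65, z 18 mm here, at the board's yaw.
- long_stop: The long stop: fixed wooden bar 25 x 240 mm, top 38 mm above the bench, along the board's far (+x) edge. Origin: centre of its underside at bench height; axes parallel to the board's; its pressing face looks to its -x, 12.5 mm from the origin. Rigid. Bed and both stops are waxed wood (friction about 0.3), so part of a push on the bust is friction on the bed and the other stop.
- short_stop: The short stop: fixed wooden bar 105 (x) x 25 mm, top 38 mm above the bench, along part of the board's +y edge (board x from -20 to +85 mm). Origin: centre of its underside at bench height; axes parallel to the board's; its pressing face looks to its -y, 12.5 mm from the origin.
- bust: Half-carved wooden bust, one rigid piece, about 0.22 kg, 99 mm tall, upright on the bench. Plinth 80 (x) x 60 (y) x 30 mm high, square sides; above it a block torso 34 (x) x 54 (y) mm, height 30 to 72 mm, to grip; then a round head 30 mm wide up to 99 mm. Origin: centre of the plinth's underside; the face looks along -x, the back (+x) goes to the long stop.
- face (a point): Point at the middle of the plinth's front face (the side the bust looks towards), 40 mm along -x from the bust's origin and 15 mm up.
- gouge: Palm gouge lying on the board: rounded wooden handle 62 long, 24 wide, 22 mm high, with a thin steel blade 62 mm long (124 mm in all), about 70 g. Origin: underside, where handle and blade meet; the handle runs along its -x (middle of the handle at x = -31 mm), the blade along +x, z up. Blade and ferrule do not touch the surface.
- offcut: Plain wooden offcut, a bar 60 (x) x 30 (y) x 20 mm high, about 30 g, lying on the board. Origin: centre of its underside.
- tray: Low open wooden tool tray, fixed, 120 (x) x 180 (y) x 28 mm high outside, walls and floor 6 mm, solid sides. Origin: centre of its underside; z up. The gouge goes in here, flat; it fits along y.
- crate: Slatted open scrap crate, fixed, 120 (x) x 160 (y) x 50 mm high outside, walls and floor 6 mm. Origin: centre of its underside; z up. The offcut goes in here.
- jar: Bystander: glue jar with steel lid, 60 mm diameter, 90 mm tall. Origin: centre of its underside.
- cup: Bystander: white cup, 72 mm diameter, 85 mm tall. Origin: centre of its underside.
- billet: Bystander: squared wooden billet 55 x 120 x 50 mm high. Origin: centre of its underside.

How it is judged:
By the outcome, as a careful person would: the job done as asked, in the order asked, and still so for the second after the job is handed in, while the arm keeps its last pose, push and grip.
It also fails if it takes over 72 s, if anything falls off the work surface, if the arm or the gripper's body presses on something with over 40 N, if the wrist force passes 120 N, or if a joint passes its speed limit or range.

## Working session

There is one attempt and no reset: what is moved stays moved. The work goes in short steps, Python scripts to look and compute and a tool call to move; the robot and the scene stay as the last step left them, time stands still between calls to the robot, and variables do not carry over. Pictures are saved under pics/ and viewed, at most 10 in all, crops included, and the job is handed in when it is done.

Besides the shell and the picture viewer there is one more tool, called as name([rows], argument=value, ...), one row to a line, values as JSON. move_arm: Moves the arm, as the interface text tells. Its arguments: {"type":"object","properties":{"commands":{"type":"array","items":{"type":"object","properties":{"hand":{"type":"number"},"travel":{"type":"array","items":{"type":"number"}},"rotation":{"type":"array","items":{"type":"number"}}}}},"squeeze":{"type":"number"}},"required":["commands"]}

```bash
ls; mkdir -p pics; python3 - <<'E'
from plant import observe,camera,camera_info,arm
import cv2,numpy as np
s=observe();print(s);print([a for a in dir(arm) if a[0]!='_'])
for n in("scene","top","wrist"):
    im=camera(n);cv2.imwrite(f"pics/{n}0.png",im[:,:,::-1]);print(n,camera_info(n))
E
```

```text
pics
{'clock': 0.0, 'qpos': array([ 1.25840434e+00,  4.80829369e-01,  1.59685513e+00,  3.25113202e-05,
        1.06512468e+00, -4.65512845e-02]), 'joint_velocities': array([ 2.31401226e-05, -6.23743444e-05,  2.11060076e-04,  1.11470331e-03,
        5.17904284e-04, -1.54929470e-04]), 'joint_efforts': array([-4.75477776e-03, -9.50609207e+01, -4.30195785e+01, -6.90686884e-04,
        1.23880207e-02, -9.31111742e-06]), 'position': array([0.17065047, 0.62699127, 0.40408086]), 'tcp_rot': array([-1.22568449e-04,  1.32537084e-01,  9.91177861e-01, -5.95952486e-04]), 'ft_force': array([ 0.06116663, -0.21220209,  0.6750897 ]), 'ft_torque': array([-0.02184585,  0.0112578 , -0.0409853 ]), 'grip_force': 0.0, 'opening': 0.0855119580677337}
['Unreachable', 'pinch_z']
scene {'fx': 518.8747844607656, 'fy': 518.8747844607656, 'cx': 284.8680157808031, 'cy': 213.03607621577265, 'rvec': array([ 1.24439379,  2.22996267, -1.01294028]), 'tvec': array([ 0.28464084, -0.25504799,  1.84639619])}
top {'fx': 432.8295703942026, 'fy': 432.8295703942026, 'cx': 275.3081534798672, 'cy': 213.65289941588324, 'rvec': array([ 2.17311878, -2.20613375,  0.05710665]), 'tvec': array([0.00853992, 0.55790786, 1.17807096])}
wrist {'fx': 357.2622237354796, 'fy': 357.2622237354796, 'cx': 277.21423890022027, 'cy': 213.45468178180573, 'mount': array([[-5.77955055e-05, -9.64084842e-01, -2.65594453e-01,
         6.69465919e-02],
       [ 9.99999998e-01, -4.52062271e-05, -5.35134183e-05,
        -1.15484302e-03],
       [ 3.95849523e-05, -2.65594455e-01,  9.64084843e-01,
         3.12612033e-02],
       [ 0.00000000e+00,  0.00000000e+00,  0.00000000e+00,
         1.00000000e+00]])}
```

```bash
python3 - <<'E'
import cv2,numpy as np
t=cv2.imread("pics/top0.png");cv2.imwrite("pics/top0b.png",cv2.resize(t,(800,600),interpolation=cv2.INTER_CUBIC))
t=cv2.imread("pics/scene0.png");cv2.imwrite("pics/scene0b.png",cv2.resize(t,(800,600),interpolation=cv2.INTER_CUBIC))
E
```

```text
(no output)
```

View pics/top0b.png

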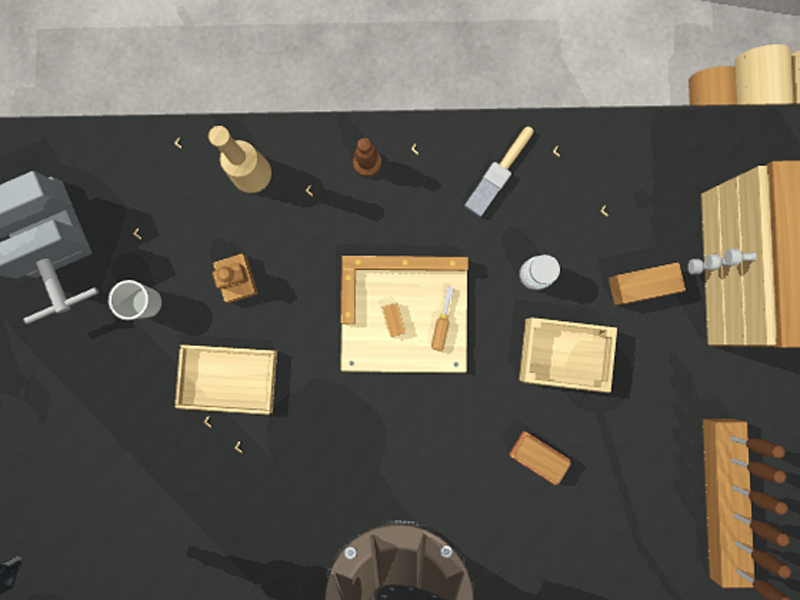

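View pics/scene0b.png

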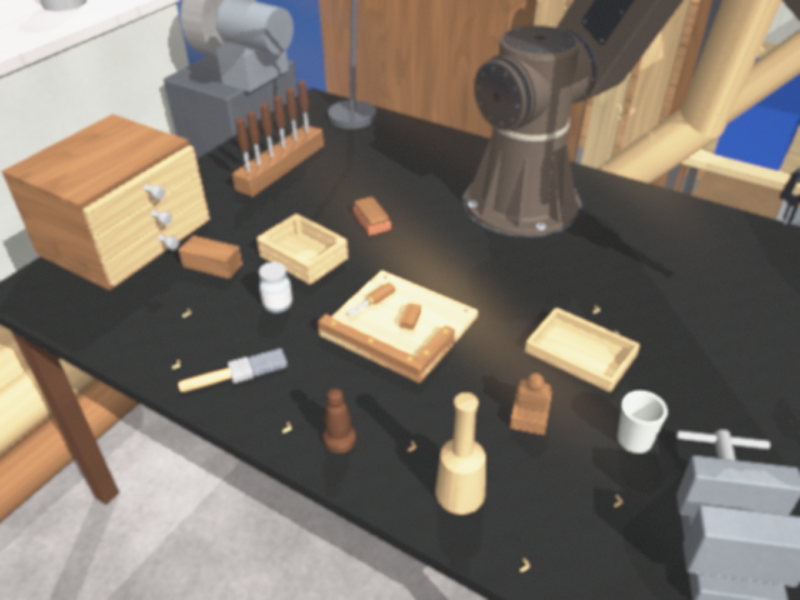

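The top view shows the board (stops along its top and left edges) at (405,315), the gouge at (442,320) with its blade up, the offcut at (395,320), the tray at (225,380), the crate at (568,355) and the bust at (235,275). The scene view confirms this layout. I'll enlarge the important parts to get corner pixels.

```bash
cat > h.py <<'E'
import numpy as np,cv2
from scipy.spatial.transform import Rotation as R
from plant import observe,camera,camera_info,arm
def cam(n,s=None):
    i=camera_info(n);K=np.array([[i['fx'],0,i['cx']],[0,i['fy'],i['cy']],[0,0,1]])
    if n=='wrist':
        s=s or observe();M=i['mount'];w,x,y,z=s['tcp_rot'];Rt=R.from_quat([x,y,z,w]).as_matrix()
        Rc=Rt@M[:3,:3];c=Rt@M[:3,3]+s['position'];return K,Rc.T,-Rc.T@c
    return K,cv2.Rodrigues(i['rvec'])[0],np.array(i['tvec'])
def onz(C,uv,z):
    K,Rm,t=C;c=-Rm.T@t;uv=np.atleast_2d(uv);d=np.c_[uv,np.ones(len(uv))]@np.linalg.inv(K).T@Rm
    return c+d*((z-c[2])/d[:,2])[:,None]
def proj(C,p):
    K,Rm,t=C;q=(np.atleast_2d(p)@Rm.T+t)@K.T;return q[:,:2]/q[:,2:]
def tri(Cs,uvs):
    A=np.zeros((3,3));b=np.zeros(3)
    for (K,Rm,t),uv in zip(Cs,uvs):
        c=-Rm.T@t;d=Rm.T@np.linalg.inv(K)@[*uv,1];d/=np.linalg.norm(d);P=np.eye(3)-np.outer(d,d);A+=P;b+=P@c
    return np.linalg.solve(A,b)
def crop(im,u0,v0,w,h,k,step=10):
    o=cv2.resize(im[v0:v0+h,u0:u0+w],None,fx=k,fy=k,interpolation=cv2.INTER_CUBIC).copy()
    for u in range(-(-u0//step)*step,u0+w,step):
        cv2.line(o,((u-u0)*k,0),((u-u0)*k,6),(0,0,255),1);cv2.putText(o,str(u),((u-u0)*k,15),0,.33,(0,255,255),1)
    for v in range(-(-v0//step)*step,v0+h,step):
        cv2.line(o,(0,(v-v0)*k),(6,(v-v0)*k),(0,0,255),1);cv2.putText(o,str(v),(8,(v-v0)*k+4),0,.33,(0,255,255),1)
    return o
E
python3 - <<'E'
from h import *
t=cv2.imread("pics/top0.png")
a=crop(t,232,172,100,94,4);b=crop(t,118,238,80,58,5);c=crop(t,142,170,50,47,6);d=crop(t,358,216,80,64,5)
o=np.zeros((600,800,3),np.uint8)
for im,(x,y) in((a,(0,0)),(b,(400,0)),(d,(400,292)),(c[:224],(0,376))):
    h,w=im.shape[:2];h=min(h,600-y);o[y:y+h,x:x+w]=im[:h]
cv2.imwrite("pics/m1.png",o)
E
```

```text
(no output)
```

View pics/m1.png

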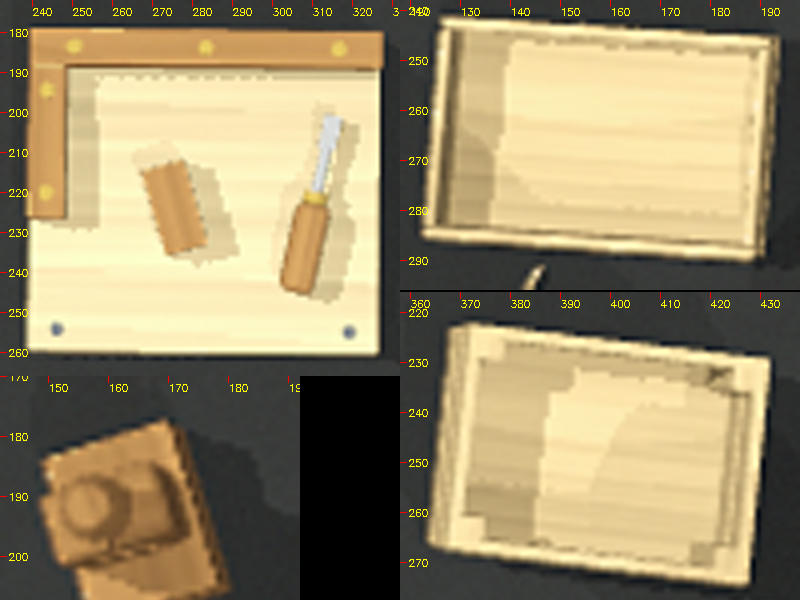

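In the enlargement the bust plinth's top corners are at about (149,184), (170,177) and (180,206). The offcut's top corners are at (267,215), (278,212), (284,233) and (274,236). The gouge runs from (306,246) to its tip at (315,201).

```bash
python3 - <<'E'
from h import *
np.set_printoptions(precision=4,suppress=True)
T=cam('top')
def show(n,uv,z):
    p=onz(T,uv,z);print(n,p[:,:2].tolist() if 0 else np.round(p[:,:2],4).tolist(),'mean',p[:,:2].mean(0),'edges mm',np.round(np.linalg.norm(np.diff(p,axis=0,append=p[:1]),axis=1)*1000,0),'yaw',np.degrees(np.arctan2(*(p[0]-p[-1])[[1,0]])), np.degrees(np.arctan2(*(p[1]-p[2])[[1,0]])))
a=lambda L,o,k,s=(0,0):[((x-s[0])/k+o[0],(y-s[1])/k+o[1]) for x,y in L]
O=(231.5,171.5)
show('longtop',a([(31,28),(384,30)],O,4),.038)
show('bed',a([(28,350),(380,354)],O,4),.018)
show('corner inner top',a([(66,67),(383,68),(66,218)],O,4),.038)
show('offcut',a([(142,172),(183,160),(207,243),(168,255)],O,4),.038)
show('handle',a([(297,295),(314,198)],O,4),.030)
show('tip',a([(333,117)],O,4),.03)
show('tray',a([(440,17),(778,38),(765,260),(422,236)],(117.5,237.5),5,(400,0)),.028)
show('crate',a([(452,325),(770,357),(750,585),(428,548)],(357.5,215.5),5,(400,292)),.05)
show('plinth',a([(43,460),(168,418),(228,590)],(141.5,169.5),6,(0,376)),.03)
show('head',a([(92,505)],(141.5,169.5),6,(0,376)),.085)
E
```

```text
Traceback (most recent call last):
IndexError: index 2 is out of bounds for axis 0 with size 2
```

```bash
python3 - <<'E'
from h import *
np.set_printoptions(precision=4,suppress=True)
T=cam('top')
def show(n,uv,z):
    p=onz(T,uv,z)[:,:2];d=np.diff(p,axis=0);print(n,np.round(p,4).tolist(),'mean',p.mean(0),'len',np.round(np.hypot(*d.T)*1000),'ang',np.degrees(np.arctan2(d[:,1],d[:,0])).round(1))
a=lambda L,o,k,s=(0,0):[((x-s[0])/k+o[0],(y-s[1])/k+o[1]) for x,y in L]
O=(231.5,171.5)
show('longtop',a([(31,28),(384,30)],O,4),.038)
show('bed',a([(28,350),(380,354)],O,4),.018)
show('corner inner top',a([(66,218),(66,67),(383,68)],O,4),.038)
show('offcut',a([(142,172),(183,160),(207,243),(168,255),(142,172)],O,4),.038)
show('handle',a([(297,295),(314,198)],O,4),.030)
show('tip',a([(333,117)],O,4),.03)
show('tray',a([(440,17),(778,38),(765,260),(422,236),(440,17)],(117.5,237.5),5,(400,0)),.028)
show('crate',a([(452,325),(770,357),(750,585),(428,548),(452,325)],(357.5,215.5),5,(400,292)),.05)
show('plinth',a([(43,460),(168,418),(228,590)],(141.5,169.5),6,(0,376)),.03)
show('head',a([(92,505)],(141.5,169.5),6,(0,376)),.085)
s=observe();w,x,y,z=s['tcp_rot'];print(R.from_quat([x,y,z,w]).as_matrix())
E
```

```text
longtop [[0.654, 0.0967], [0.6489, -0.1433]] mean [ 0.6515 -0.0233] len [240.] ang [-91.2]
bed [[0.435, 0.1028], [0.4287, -0.138]] mean [ 0.4319 -0.0176] len [241.] ang [-91.5]
corner inner top [[0.5244, 0.0744], [0.627, 0.0732], [0.623, -0.142]] mean [0.5914 0.0019] len [103. 215.] ang [ -0.6 -91.1]
offcut [[0.5548, 0.0226], [0.5625, -0.0053], [0.5061, -0.0207], [0.4984, 0.0058], [0.5548, 0.0226]] mean [0.5353 0.005 ] len [29. 58. 28. 59.] ang [ -74.5 -164.8  106.2   16.6]
handle [[0.47, -0.0813], [0.5357, -0.0941]] mean [ 0.5029 -0.0877] len [67.] ang [-11.]
tip [[0.5908, -0.1081]] mean [ 0.5908 -0.1081] len [] ang []
tray [[0.4891, 0.4096], [0.4749, 0.2252], [0.3552, 0.2327], [0.3707, 0.4188], [0.4891, 0.4096]] mean [0.4358 0.3392] len [185. 120. 187. 119.] ang [-94.4 176.4  85.2  -4.4]
crate [[0.5296, -0.2473], [0.51, -0.4164], [0.3892, -0.4015], [0.4112, -0.2313], [0.5296, -0.2473]] mean [ 0.4739 -0.3087] len [170. 122. 172. 119.] ang [-96.6 173.   82.6  -7.7]
plinth [[0.6453, 0.3461], [0.6637, 0.2888], [0.5844, 0.2615]] mean [0.6311 0.2988] len [60. 84.] ang [ -72.2 -161. ]
head [[0.618, 0.3082]] mean [0.618  0.3082] len [] ang []
[[-0.9649  0.2627 -0.0003]
 [ 0.2627  0.9649 -0.0009]
 [ 0.0001 -0.001  -1.    ]]
```

Measured sizes match the text: offcut 59x29, tray 185x120, crate 171x120 and plinth 60x84 mm. Next I'll move towards the bust and board for a closer look.

move_arm([
  {"hand": 1,"travel": [-46,-26,0],"rotation": [0,0,0]},
  {"hand": 1,"travel": [-46,-26,0],"rotation": [0,0,0]},
  {"hand": 1,"travel": [-46,-26,0],"rotation": [0,0,0]},
  {"hand": 1,"travel": [-46,-26,0],"rotation": [0,0,0]},
  {"hand": 1,"travel": [-46,-26,0],"rotation": [0,0,0]},
])

```text
clock: 0.65
position: [0.3494, 0.4497, 0.4046]
tcp_rot: [-0.0, 0.132, 0.991, -0.0]
ft_force: [1.2, 1.2, -0.5]
opening: 0.0855
grip_force: 0.0
```

move_arm([
  {"hand": 1,"travel": [-42,-40,0],"rotation": [0,0,0]},
  {"hand": 1,"travel": [-42,-40,0],"rotation": [0,0,0]},
  {"hand": 1,"travel": [-42,-40,0],"rotation": [0,0,0]},
  {"hand": 1,"travel": [-42,-40,0],"rotation": [0,0,0]},
  {"hand": 1,"travel": [0,0,0],"rotation": [0,0,0]},
])

```text
clock: 1.15
position: [0.4543, 0.2758, 0.4047]
tcp_rot: [0.0, 0.135, 0.991, -0.0]
ft_force: [0.3, 1.1, 0.8]
opening: 0.0855
grip_force: 0.0
```

```bash
python3 - <<'E'
from h import *
import pickle
s=observe();im=camera('wrist')[:,:,::-1];pickle.dump((s,im),open('v1.pkl','wb'))
print(s['position'],s['tcp_rot'],s['clock'])
cv2.imwrite('pics/w1.png',crop(np.ascontiguousarray(im),0,0,560,420,1,40))
E
```

```text
[0.45433568 0.27576452 0.4046594 ] [ 3.09413828e-04  1.34830579e-01  9.90868496e-01 -4.93190571e-04] 1.15
```

View pics/w1.png

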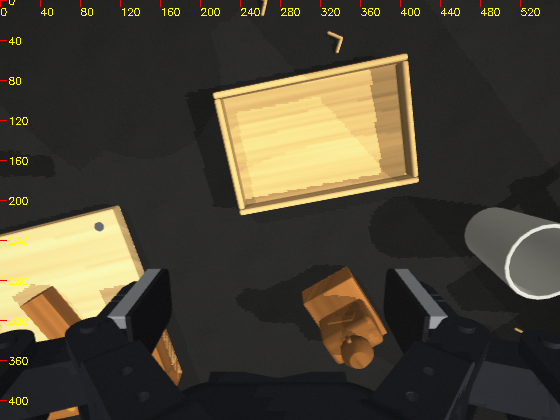

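The wrist view looks back towards the base. The tray is at (315,135) and the bust is at (345,310), with its head tip near (358,350). I'll move forward so that the bust sits clear of the fingers and I can see where it faces.

move_arm([
  {"hand": 1,"travel": [-45,10,0],"rotation": [0,0,0]},
  {"hand": 1,"travel": [-45,10,0],"rotation": [0,0,0]},
  {"hand": 1,"travel": [-45,10,0],"rotation": [0,0,0]},
  {"hand": 1,"travel": [-45,10,0],"rotation": [0,0,0]},
  {"hand": 1,"travel": [0,0,0],"rotation": [0,0,0]},
])

```text
clock: 1.7
position: [0.6401, 0.272, 0.4037]
tcp_rot: [0.001, 0.133, 0.991, 0.0]
ft_force: [-0.1, -0.8, -0.2]
opening: 0.0858
grip_force: 0.0
```

```bash
python3 - <<'E'
from h import *
import pickle
s=observe();im=camera('wrist')[:,:,::-1];pickle.dump((s,im),open('v2.pkl','wb'))
print(s['position'],s['tcp_rot'],s['clock'])
im=np.ascontiguousarray(im)
uv=proj(cam('wrist',s),[.615,.304,.05])[0].round().astype(int);print(uv)
s1,im1=pickle.load(open('v1.pkl','rb'))
u,v=np.clip(uv-[50,50],0,[430,300])
o=np.zeros((520,800,3),np.uint8);o[:520,:400]=crop(im,u,v,100,130,4)
o[:480,400:]=crop(np.ascontiguousarray(im1),290,255,100,120,4)
cv2.imwrite('pics/w2.png',o)
E
```

```text
[0.6400637  0.27204062 0.4037254 ] [9.25682487e-04 1.32912536e-01 9.91127290e-01 3.11169697e-04] 1.7
[305 154]
```

View pics/w2.png

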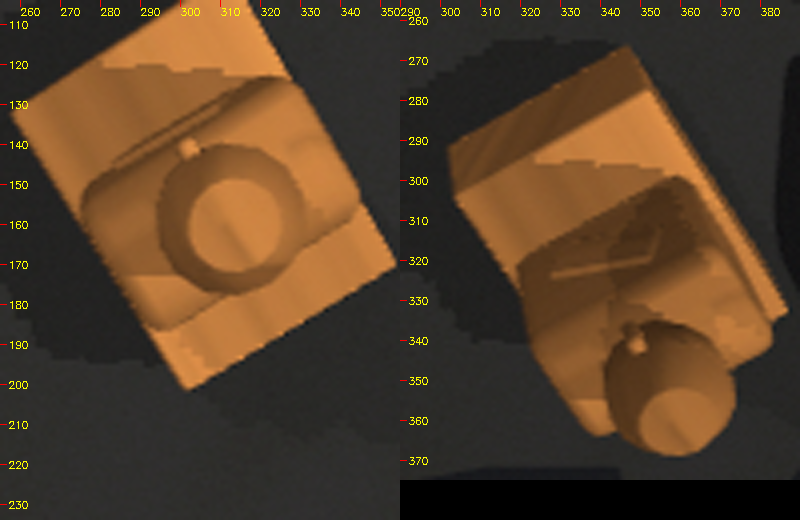

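The nose is visible on the head at (300,141), on the side towards the base, so the face looks along -x and the yaw is about +18°, not reversed. I'll triangulate the plinth corners from these two wrist positions.

```bash
python3 - <<'E'
from h import *
import pickle
np.set_printoptions(precision=4,suppress=True)
s1,_=pickle.load(open('v1.pkl','rb'));s2,_=pickle.load(open('v2.pkl','rb'))
C1,C2=cam('wrist',s1),cam('wrist',s2)
fl=tri([C1,C2],[(303.5,303.5),(257.7,132)]);br=tri([C1,C2],[(386,332.5),(354,169.8)])
print(fl,br)
p=onz(C2,[(257.7,132),(301.5,201),(354,169.8)],.03);print(p,'yaw',np.degrees(np.arctan2(*(p[1]-p[0])[1::-1])),np.degrees(np.arctan2(*(p[1]-p[2])[1::-1]))-90,'org',(p[0]+p[2])/2,np.linalg.norm(np.diff(p,axis=0),axis=1))
E
```

```text
[0.5859 0.267  0.0282] [0.6447 0.3464 0.0284]
[[0.5858 0.2671 0.03  ]
 [0.6609 0.2903 0.03  ]
 [0.6444 0.3466 0.03  ]] yaw 17.166178190880284 -163.58634682292382 org [0.6151 0.3068 0.03  ] [0.0786 0.0587]
```

The bust origin is about (0.615, 0.306) with yaw about 17°, and the triangulated plinth top at z 28 mm agrees with the given 30 mm. Now I'll move over the board.

move_arm([
  {"hand": 1,"travel": [-12,-43,0],"rotation": [0,0,0]},
  {"hand": 1,"travel": [-12,-43,0],"rotation": [0,0,0]},
  {"hand": 1,"travel": [-12,-43,0],"rotation": [0,0,0]},
  {"hand": 1,"travel": [-12,-43,0],"rotation": [0,0,0]},
  {"hand": 1,"travel": [-12,-43,0],"rotation": [0,0,0]},
])

```text
clock: 2.25
position: [0.6362, 0.0482, 0.4047]
tcp_rot: [-0.0, 0.132, 0.991, 0.0]
ft_force: [0.8, 0.3, 0.2]
opening: 0.0853
grip_force: 0.0
```

move_arm([
  {"hand": 1,"travel": [-12,-42,0],"rotation": [0,0,0]},
  {"hand": 1,"travel": [-12,-42,0],"rotation": [0,0,-0.075]},
  {"hand": 1,"travel": [0,0,0],"rotation": [0,0,0]},
])

```text
clock: 2.55
position: [0.6377, -0.0422, 0.4047]
tcp_rot: [-0.0, 0.095, 0.995, -0.0]
ft_force: [0.1, 0.6, -0.1]
opening: 0.0853
grip_force: 0.0
```

```bash
python3 - <<'E'
from h import *
import pickle
s=observe();im=camera('wrist')[:,:,::-1];pickle.dump((s,im),open('v3.pkl','wb'))
print(s['position'],s['tcp_rot'],s['clock'])
im=np.ascontiguousarray(im)
C=cam('wrist',s);uv=proj(C,[[.503,-.088,.03],[.531,.001,.038],[.544,-.022,.018],[.627,.073,.038],[.474,-.309,.05]]);print(uv)
u,v=np.clip((uv[0]+uv[1])/2-[130,70],0,[300,270]).astype(int)
cv2.imwrite('pics/w3.png',crop(im,u,v,260,195,3))
E
```

```text
[ 0.63769858 -0.04215158  0.40471122] [-2.17896302e-04  9.49734838e-02  9.95479675e-01 -4.53953193e-04] 2.55
[[199.31526297  48.90512696]
 [304.44821568  60.53652884]
 [281.0754968   83.34894842]
 [398.15992182 153.892561  ]
 [-69.07346359  61.90130506]]
```

View pics/w3.png

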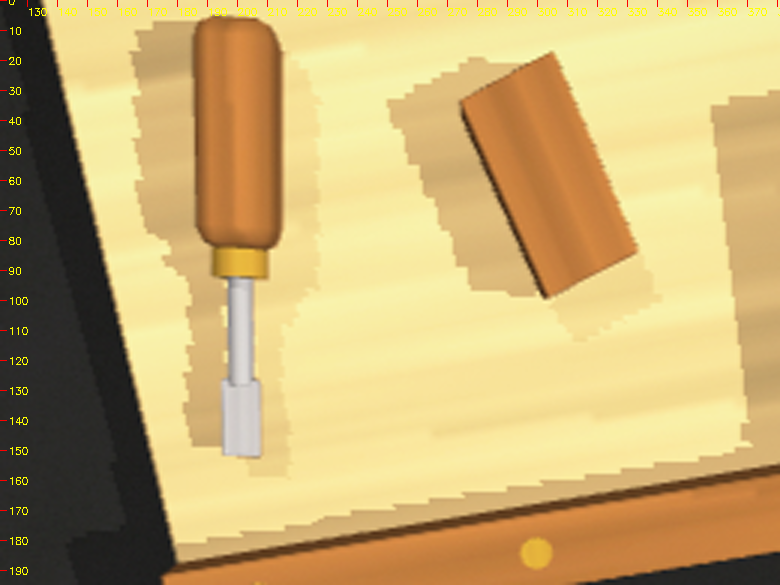

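The handle spans (199,6) to (201,82) with the blade tip at (201,152). The offcut's top corners are (275,34), (305,18), (333,83) and (303,99), and the long stop's inner top edge runs from (179,187) to (381,155).

```bash
python3 - <<'E'
from h import *
import pickle
np.set_printoptions(precision=4,suppress=True)
s,_=pickle.load(open('v3.pkl','rb'));C=cam('wrist',s);T=cam('top')
p=onz(C,[(198.7,5.7),(201,81.7),(201.3,152.3)],.03);print('gouge',p[:,:2],np.degrees(np.arctan2(*(p[2]-p[0])[1::-1])))
q=onz(C,[(275,34),(305,17.7),(333.3,83.3),(303.3,99.3)],.038);print('off',q[:,:2],q.mean(0),np.degrees(np.arctan2(*(q[3]-q[0])[1::-1])),np.degrees(np.arctan2(*(q[2]-q[1])[1::-1])),np.linalg.norm(np.diff(q,axis=0),axis=1))
e=onz(C,[(179.3,187.3),(381,155)],.038);print('stop',e[:,:2],np.degrees(np.arctan2(*(e[1]-e[0])[1::-1]))-90)
a=lambda x,y:(x/4+231.5,y/4+171.5)
for n,uw,ut in(('off',(275,34),a(142,172)),('off3',(333.3,83.3),None),('off c',(304.2,58.6),a(175,207.5)),('hend',(198.7,5.7),a(297,295)),('tip',(201.3,152.3),a(333,117))):
    if ut: print(n,tri([C,T],[uw,ut]))
E
```

```text
gouge [[ 0.4697 -0.0801]
 [ 0.5298 -0.0932]
 [ 0.5914 -0.1084]] -13.105759051219938
off [[ 0.5055 -0.0202]
 [ 0.4979  0.0072]
 [ 0.5543  0.0229]
 [ 0.5625 -0.0055]] [0.53   0.0011 0.038 ] 14.454195138783076 15.624768689366467 [0.0283 0.0585 0.0296]
stop [[ 0.6191 -0.1354]
 [ 0.625   0.0572]] -1.7533551226294861
off [ 0.5435 -0.0041  0.2282]
off c [0.5302 0.0005 0.0438]
hend [ 0.4699 -0.0807  0.03  ]
tip [ 0.591  -0.1081  0.0313]
```

The gouge handle's middle is at (0.500, -0.087) with yaw -13° and the triangulated z is 30 mm. The offcut is at (0.530, 0.001) with yaw 15°. I'll go to the gouge.

move_arm([
  {"hand": 0.6,"travel": [42,-23,20],"rotation": [0,0,0.037]},
  {"hand": 0.6,"travel": [43,-23,20],"rotation": [0,0,0]},
  {"hand": 0.6,"travel": [42,-23,20],"rotation": [0,0,0]},
  {"hand": 0.6,"travel": [0,0,45],"rotation": [0,0,0]},
  {"hand": 0.6,"travel": [0,0,45],"rotation": [0,0,0]},
])

```text
clock: 3.1
position: [0.5044, -0.0761, 0.2574]
tcp_rot: [0.001, 0.114, 0.994, 0.0]
ft_force: [0.9, -0.7, 0.2]
opening: 0.0512
grip_force: 0.0
```

move_arm([
  {"hand": 0.6,"travel": [0,0,0],"rotation": [0,0,0]},
  {"hand": 0.6,"travel": [0,0,0],"rotation": [0,0,0]},
])

```text
clock: 3.3
position: [0.5055, -0.0764, 0.2576]
tcp_rot: [-0.001, 0.113, 0.994, 0.0]
ft_force: [0.9, 0.0, 0.1]
opening: 0.0512
grip_force: 0.0
```

```bash
cat > st.py <<'E'
import sys
from h import *
def axes(s):
    w,x,y,z=s['tcp_rot'];return R.from_quat([x,y,z,w]).as_matrix()
s=observe();M=axes(s);print(s['clock'],s['position'].round(4),'yaw y',np.degrees(np.arctan2(M[1,1],M[0,1])).round(2),'F',s['ft_force'].round(1),'op',s['opening'],'g',s['grip_force'])
# args: x y z yawy -> travel in tool axes before rotation, rz
if len(sys.argv)>4:
    t=np.array(list(map(float,sys.argv[1:4])))-s['position'];print('travel',(M.T@t*1000).round(1),'rz',-np.radians((float(sys.argv[4])-np.degrees(np.arctan2(M[1,1],M[0,1]))+180)%360-180).round(3), 'tilt',M[2])
E
python3 st.py .5 -.0868 .195 77
```

```text
3.3 [ 0.5055 -0.0764  0.2576] yaw y 77.01 F [0.9 0.  0.1] op 0.05124649688347186 g 0.0
travel [  2.9 -11.4  62.6] rz 0.0 tilt [ 2.02693858e-03  1.16208143e-04 -9.99997939e-01]
```

move_arm([
  {"hand": 0.6,"travel": [3,-11,0],"rotation": [0,0,0]},
  {"hand": 0.6,"travel": [0,0,25],"rotation": [0,0,0]},
  {"hand": 0.6,"travel": [0,0,25],"rotation": [0,0,0]},
  {"hand": 0.6,"travel": [0,0,11],"rotation": [0,0,0]},
  {"hand": 0.6,"travel": [0,0,0],"rotation": [0,0,0]},
])

```text
clock: 3.8
position: [0.5002, -0.0879, 0.1965]
tcp_rot: [-0.0, 0.114, 0.994, 0.0]
ft_force: [0.2, 0.2, 0.6]
opening: 0.051
grip_force: 0.0
```

move_arm([
  {"hand": 0,"travel": [0,0,0],"rotation": [0,0,0]},
  {"hand": 0,"travel": [0,0,0],"rotation": [0,0,0]},
  {"hand": 0,"travel": [0,0,0],"rotation": [0,0,0]},
  {"hand": 0,"travel": [0,0,0],"rotation": [0,0,0]},
  {"hand": 0,"travel": [0,0,0],"rotation": [0,0,0]},
], squeeze=40)

```text
clock: 4.3
position: [0.5007, -0.0878, 0.1976]
tcp_rot: [0.001, 0.114, 0.994, -0.0]
ft_force: [-0.6, -0.7, 9.6]
opening: 0.0228
grip_force: 39.2
```

The gouge is gripped at an opening of 22.8 mm. Next: lift, carry and turn.

move_arm([
  {"hand": 0,"travel": [0,0,-40],"rotation": [0,0,0]},
  {"hand": 0,"travel": [0,0,-50],"rotation": [0,0,0]},
  {"hand": 0,"travel": [16,42,-10],"rotation": [0,0,0]},
  {"hand": 0,"travel": [16,43,0],"rotation": [0,0,0]},
  {"hand": 0,"travel": [16,43,0],"rotation": [0,0,0]},
])

```text
clock: 4.8
position: [0.4822, 0.049, 0.298]
tcp_rot: [0.002, 0.114, 0.993, 0.0]
ft_force: [1.2, -0.0, -2.6]
opening: 0.023
grip_force: 40.2
```

move_arm([
  {"hand": 0,"travel": [16,43,0],"rotation": [0,0,0]},
  {"hand": 0,"travel": [16,43,0],"rotation": [0,0,0]},
  {"hand": 0,"travel": [16,43,0],"rotation": [0,0,0]},
  {"hand": 0,"travel": [16,43,0],"rotation": [0,0,0]},
  {"hand": 0,"travel": [16,43,0],"rotation": [0,0,0]},
])

```text
clock: 5.3
position: [0.4524, 0.2773, 0.2974]
tcp_rot: [0.001, 0.114, 0.994, 0.0]
ft_force: [0.8, 0.3, -0.7]
opening: 0.0228
grip_force: 40.2
```

move_arm([
  {"hand": 0,"travel": [16,43,0],"rotation": [0,0,0.14]},
  {"hand": 0,"travel": [0,0,0],"rotation": [0,0,0.14]},
  {"hand": 0,"travel": [0,0,0],"rotation": [0,0,0.14]},
  {"hand": 0,"travel": [0,0,0],"rotation": [0,0,0.14]},
  {"hand": 0,"travel": [0,0,0],"rotation": [0,0,0.14]},
])

```text
clock: 5.8
position: [0.4472, 0.3195, 0.2972]
tcp_rot: [0.0, 0.448, 0.894, 0.0]
ft_force: [0.2, 0.0, -1.0]
opening: 0.0231
grip_force: 40.2
```

move_arm([
  {"hand": 0,"travel": [0,0,0],"rotation": [0,0,0.14]},
  {"hand": 0,"travel": [0,0,0],"rotation": [0,0,0.14]},
  {"hand": 0,"travel": [0,0,0],"rotation": [0,0,0.14]},
  {"hand": 0,"travel": [0,0,0],"rotation": [0,0,0.14]},
  {"hand": 0,"travel": [0,0,0],"rotation": [0,0,0.14]},
])

```text
clock: 6.3
position: [0.4474, 0.3193, 0.2972]
tcp_rot: [0.0, 0.727, 0.686, 0.001]
ft_force: [-0.4, 0.5, -1.2]
opening: 0.0233
grip_force: 40.2
```

```bash
python3 - <<'E'
from h import *
import pickle
im=camera('top')[:,:,::-1];w=camera('wrist')[:,:,::-1]
o=np.zeros((560,800,3),np.uint8);o[:560,:420]=cv2.resize(np.ascontiguousarray(im[190:310,110:200]),(420,560));o[:285,420:]=cv2.resize(w,(380,285));cv2.imwrite('pics/g1.png',o)
E
python3 st.py .4385 .370 .1875 -4.5
```

```text
6.4 [0.4474 0.3193 0.2971] yaw y -3.14 F [ 0.7 -1.1 -0.3] op 0.022733271579826648 g 40.20825684070587
travel [ 50.1 -11.8 109.7] rz 0.024 tilt [ 6.72037796e-04  9.35107756e-04 -9.99999337e-01]
```

View pics/g1.png

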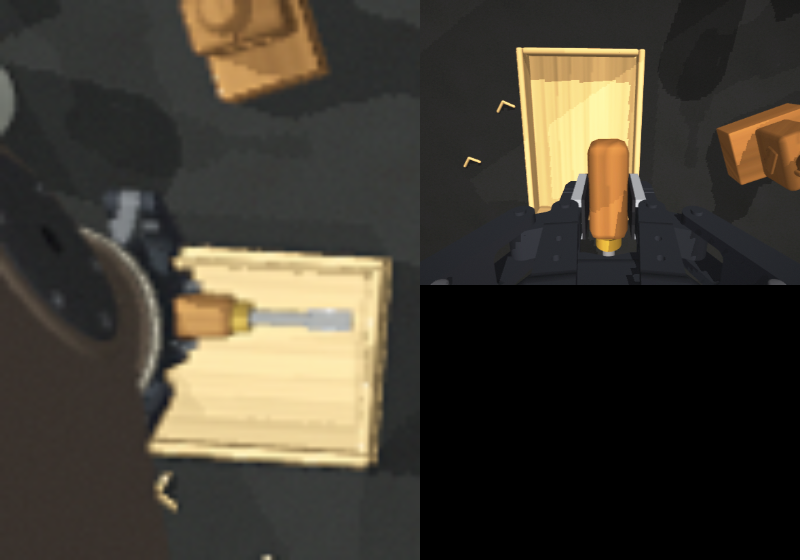

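The gouge is held level with its blade towards -y, in line with the tray. I'll move over by 50 mm and lower it.

move_arm([
  {"hand": 0,"travel": [50,-12,0],"rotation": [0,0,0.024]},
  {"hand": 0,"travel": [0,0,40],"rotation": [0,0,0]},
  {"hand": 0,"travel": [0,0,40],"rotation": [0,0,0]},
  {"hand": 0,"travel": [0,0,20],"rotation": [0,0,0]},
  {"hand": 0,"travel": [0,0,9],"rotation": [0,0,0]},
])

```text
clock: 6.9
position: [0.4377, 0.3681, 0.1857]
tcp_rot: [-0.0, 0.732, 0.681, -0.001]
ft_force: [-0.1, -0.5, -0.7]
opening: 0.0231
grip_force: 40.2
```

move_arm([
  {"hand": 0,"travel": [0,0,0],"rotation": [0,0,0]},
  {"hand": 0,"travel": [0,0,2],"rotation": [0,0,0]},
])

```text
clock: 7.1
position: [0.4387, 0.3687, 0.1862]
tcp_rot: [0.0, 0.733, 0.68, 0.001]
ft_force: [0.7, 0.7, -0.9]
opening: 0.0229
grip_force: 40.7
```

```bash
python3 st.py .4385 .370 .1875 -4.5
```

```text
7.1 [0.4387 0.3687 0.1862] yaw y -4.25 F [ 0.7  0.7 -0.9] op 0.02293140637333572 g 40.69713056087494
travel [ 1.3 -0.3 -1.3] rz 0.004 tilt [ 0.00101004  0.00114731 -0.99999883]
```

It sits just above the tray floor. Release, retreat and move to the offcut.

move_arm([
  {"hand": 0.55,"travel": [0,0,0],"rotation": [0,0,0]},
  {"hand": 0.55,"travel": [0,0,0],"rotation": [0,0,0]},
  {"hand": 0.55,"travel": [0,0,0],"rotation": [0,0,0]},
  {"hand": 0.55,"travel": [0,0,-40],"rotation": [0,0,0]},
  {"hand": 0.55,"travel": [0,0,-50],"rotation": [0,0,0]},
])

```text
clock: 7.6
position: [0.4376, 0.3679, 0.2747]
tcp_rot: [-0.0, 0.733, 0.68, -0.002]
ft_force: [-0.1, 0.6, -0.4]
opening: 0.0469
grip_force: 0.0
```

move_arm([
  {"hand": 0.7,"travel": [-45,15,-10],"rotation": [0,0,0]},
  {"hand": 0.7,"travel": [-45,15,0],"rotation": [0,0,0]},
  {"hand": 0.7,"travel": [-45,15,0],"rotation": [0,0,0]},
  {"hand": 0.7,"travel": [-45,15,0],"rotation": [0,0,0]},
  {"hand": 0.7,"travel": [-45,15,0],"rotation": [0,0,0]},
])

```text
clock: 8.1
position: [0.4961, 0.1366, 0.2857]
tcp_rot: [0.0, 0.733, 0.68, 0.0]
ft_force: [0.4, 0.0, -0.3]
opening: 0.0599
grip_force: 0.0
```

move_arm([
  {"hand": 0.7,"travel": [-45,15,0],"rotation": [0,0,0]},
  {"hand": 0.7,"travel": [-45,15,0],"rotation": [0,0,0]},
  {"hand": 0.7,"travel": [-45,14,0],"rotation": [0,0,0.137]},
  {"hand": 0.7,"travel": [0,0,0],"rotation": [0,0,0.137]},
  {"hand": 0.7,"travel": [0,0,0],"rotation": [0,0,0.137]},
])

```text
clock: 8.6
position: [0.5298, -0.0014, 0.2855]
tcp_rot: [0.0, 0.859, 0.512, 0.0]
ft_force: [0.1, 0.9, -0.7]
opening: 0.0596
grip_force: 0.0
```

move_arm([
  {"hand": 0.7,"travel": [0,0,0],"rotation": [0,0,0.137]},
  {"hand": 0.7,"travel": [0,0,0],"rotation": [0,0,0.137]},
  {"hand": 0.7,"travel": [0,0,0],"rotation": [0,0,0.137]},
  {"hand": 0.7,"travel": [0,0,0],"rotation": [0,0,0.137]},
  {"hand": 0.7,"travel": [0,0,0],"rotation": [0,0,0.137]},
])

```text
clock: 9.1
position: [0.5295, 0.0004, 0.2855]
tcp_rot: [0.0, 0.981, 0.195, 0.0]
ft_force: [-0.2, -0.0, 0.4]
opening: 0.0597
grip_force: 0.0
```

```bash
python3 st.py .530 .001 .1975 -75
```

```text
9.1 [5.295e-01 4.000e-04 2.855e-01] yaw y -67.47 F [-0.2 -0.   0.4] op 0.059745357527097746 g 0.0
travel [ 0.7 -0.4 88. ] rz 0.131 tilt [ 4.05935006e-04  1.91805474e-04 -9.99999899e-01]
```

move_arm([
  {"hand": 0.7,"travel": [0,0,30],"rotation": [0,0,0.131]},
  {"hand": 0.7,"travel": [0,0,30],"rotation": [0,0,0]},
  {"hand": 0.7,"travel": [0,0,20],"rotation": [0,0,0]},
  {"hand": 0.7,"travel": [0,0,8],"rotation": [0,0,0]},
  {"hand": 0.7,"travel": [0,0,0],"rotation": [0,0,0]},
])

```text
clock: 9.6
position: [0.5293, 0.0004, 0.1967]
tcp_rot: [-0.0, 0.991, 0.134, -0.001]
ft_force: [-0.7, 0.4, 1.1]
opening: 0.0599
grip_force: 0.0
```

move_arm([
  {"hand": 0,"travel": [0,0,0],"rotation": [0,0,0]},
  {"hand": 0,"travel": [0,0,0],"rotation": [0,0,0]},
  {"hand": 0,"travel": [0,0,0],"rotation": [0,0,0]},
  {"hand": 0,"travel": [0,0,0],"rotation": [0,0,0]},
  {"hand": 0,"travel": [0,0,0],"rotation": [0,0,0]},
], squeeze=40)

```text
clock: 10.1
position: [0.53, 0.0004, 0.1984]
tcp_rot: [0.0, 0.991, 0.134, 0.001]
ft_force: [-0.5, -0.1, 5.7]
opening: 0.029
grip_force: 39.5
```

```bash
python3 st.py .474 -.308 .30 -75
```

```text
10.1 [5.300e-01 4.000e-04 1.984e-01] yaw y -74.65 F [-0.5 -0.1  5.7] op 0.028959155119950765 g 39.49026703834534
travel [-135.4  282.6 -101.6] rz 0.006 tilt [ 1.90433207e-03  6.70091726e-04 -9.99997962e-01]
```

move_arm([
  {"hand": 0,"travel": [0,0,-50],"rotation": [0,0,0]},
  {"hand": 0,"travel": [0,0,-50],"rotation": [0,0,0]},
  {"hand": 0,"travel": [-19,40,-10],"rotation": [0,0,0]},
  {"hand": 0,"travel": [-19,40,0],"rotation": [0,0,0]},
  {"hand": 0,"travel": [-19,40,0],"rotation": [0,0,0]},
])

```text
clock: 10.6
position: [0.5062, -0.1315, 0.3091]
tcp_rot: [0.001, 0.991, 0.134, 0.001]
ft_force: [0.7, -0.2, -0.1]
opening: 0.0289
grip_force: 40.1
```

move_arm([
  {"hand": 0,"travel": [-19,40,0],"rotation": [0,0,0]},
  {"hand": 0,"travel": [-19,41,0],"rotation": [0,0,0]},
  {"hand": 0,"travel": [-20,41,0],"rotation": [0,0,0]},
  {"hand": 0,"travel": [-20,41,0],"rotation": [0,0,0]},
  {"hand": 0,"travel": [0,0,0],"rotation": [0,0,0]},
])

```text
clock: 11.1
position: [0.4734, -0.3131, 0.3084]
tcp_rot: [0.002, 0.991, 0.132, 0.001]
ft_force: [1.0, 0.6, 0.1]
opening: 0.0289
grip_force: 40.1
```

```bash
python3 st.py .474 -.308 .19 -75
```

```text
11.1 [ 0.4734 -0.3131  0.3084] yaw y -74.88 F [1.  0.6 0.1] op 0.028947022452378058 g 40.07734179496765
travel [  1.7  -5.1 118.4] rz 0.002 tilt [ 0.00165685  0.00331378 -0.99999314]
```

Lower, release, retreat, then travel towards the bust.

move_arm([
  {"hand": 0,"travel": [2,-5,40],"rotation": [0,0,0]},
  {"hand": 0,"travel": [0,0,45],"rotation": [0,0,0]},
  {"hand": 0,"travel": [0,0,25],"rotation": [0,0,0]},
  {"hand": 0,"travel": [0,0,8],"rotation": [0,0,0]},
  {"hand": 0,"travel": [0,0,0],"rotation": [0,0,0]},
])

```text
clock: 11.6
position: [0.4748, -0.3026, 0.1891]
tcp_rot: [-0.0, 0.991, 0.134, -0.0]
ft_force: [0.9, 0.2, 0.5]
opening: 0.0289
grip_force: 40.1
```

move_arm([
  {"hand": 0.6,"travel": [0,0,0],"rotation": [0,0,0]},
  {"hand": 0.6,"travel": [0,0,0],"rotation": [0,0,0]},
  {"hand": 0.6,"travel": [0,0,-30],"rotation": [0,0,0]},
  {"hand": 0.6,"travel": [0,0,-50],"rotation": [0,0,0]},
  {"hand": 0.6,"travel": [0,0,-50],"rotation": [0,0,0]},
])

```text
clock: 12.1
position: [0.4745, -0.3027, 0.3216]
tcp_rot: [0.0, 0.991, 0.133, 0.0]
ft_force: [1.1, -0.3, -0.4]
opening: 0.0516
grip_force: 0.0
```

move_arm([
  {"hand": 0.75,"travel": [23,-43,0],"rotation": [0,0,0]},
  {"hand": 0.75,"travel": [23,-43,0],"rotation": [0,0,0]},
  {"hand": 0.75,"travel": [23,-43,0],"rotation": [0,0,0]},
  {"hand": 0.75,"travel": [23,-43,0],"rotation": [0,0,0]},
  {"hand": 0.75,"travel": [23,-43,0],"rotation": [0,0,0]},
])

```text
clock: 12.6
position: [0.529, -0.0633, 0.3208]
tcp_rot: [0.0, 0.991, 0.133, 0.001]
ft_force: [1.1, -0.8, -0.6]
opening: 0.0644
grip_force: 0.0
```

move_arm([
  {"hand": 0.75,"travel": [23,-43,0],"rotation": [0,0,0]},
  {"hand": 0.75,"travel": [23,-43,0],"rotation": [0,0,0]},
  {"hand": 0.75,"travel": [23,-43,0],"rotation": [0,0,0]},
  {"hand": 0.75,"travel": [23,-43,0],"rotation": [0,0,0]},
  {"hand": 0.75,"travel": [23,-43,0],"rotation": [0,0,0]},
])

```text
clock: 13.1
position: [0.583, 0.1749, 0.3209]
tcp_rot: [-0.0, 0.991, 0.134, 0.001]
ft_force: [0.4, -0.8, 0.6]
opening: 0.064
grip_force: 0.0
```

move_arm([
  {"hand": 0.75,"travel": [0,0,0],"rotation": [0,0,-0.134]},
  {"hand": 0.75,"travel": [0,0,0],"rotation": [0,0,-0.134]},
  {"hand": 0.75,"travel": [0,0,0],"rotation": [0,0,-0.134]},
  {"hand": 0.75,"travel": [0,0,0],"rotation": [0,0,-0.134]},
  {"hand": 0.75,"travel": [0,0,0],"rotation": [0,0,-0.134]},
])

```text
clock: 13.6
position: [0.5829, 0.1728, 0.3207]
tcp_rot: [0.0, 0.891, 0.454, 0.001]
ft_force: [-0.1, -0.2, 0.1]
opening: 0.0642
grip_force: 0.0
```

move_arm([
  {"hand": 0.75,"travel": [0,0,0],"rotation": [0,0,-0.134]},
  {"hand": 0.75,"travel": [0,0,0],"rotation": [0,0,-0.134]},
  {"hand": 0.75,"travel": [0,0,0],"rotation": [0,0,-0.134]},
  {"hand": 0.75,"travel": [0,0,0],"rotation": [0,0,-0.134]},
  {"hand": 0.75,"travel": [0,0,0],"rotation": [0,0,-0.134]},
])

```text
clock: 14.1
position: [0.5829, 0.1727, 0.3207]
tcp_rot: [0.001, 0.692, 0.722, 0.001]
ft_force: [-0.1, -0.3, 0.3]
opening: 0.0641
grip_force: 0.0
```

```bash
python3 st.py .615 .306 .21 17
```

```text
14.1 [0.5829 0.1727 0.3207] yaw y 2.43 F [-0.1 -0.3  0.3] op 0.06409817459013403 g 0.0
travel [131.8  37.5 110.8] rz -0.254 tilt [ 3.76990275e-04  1.88140147e-03 -9.99998159e-01]
```

move_arm([
  {"hand": 0.75,"travel": [0,0,0],"rotation": [0,0,-0.127]},
  {"hand": 0.75,"travel": [0,0,0],"rotation": [0,0,-0.127]},
  {"hand": 0.75,"travel": [0,0,0],"rotation": [0,0,0]},
])

```text
clock: 14.4
position: [0.5829, 0.1727, 0.3206]
tcp_rot: [0.001, 0.596, 0.803, 0.001]
ft_force: [-0.0, 0.3, -0.0]
opening: 0.064
grip_force: 0.0
```

```bash
python3 st.py .615 .306 .21 17; python3 - <<'E'
from h import *
import pickle
s=observe();w=np.ascontiguousarray(camera('wrist')[:,:,::-1]);im=np.ascontiguousarray(camera('top')[:,:,::-1]);sc=np.ascontiguousarray(camera('scene')[:,:,::-1])
pickle.dump((s,w),open('v4.pkl','wb'))
o=np.zeros((600,800,3),np.uint8);o[:300,:400]=cv2.resize(w,(400,300))
o[:280,400:]=crop(im,358,216,80,56,5);o[300:600,:400]=crop(im,118,238,80,60,5)
o[300:600,400:]=crop(sc,170,130,200,150,2)
cv2.imwrite('pics/c1.png',o)
E
```

```text
14.4 [0.5829 0.1727 0.3206] yaw y 16.81 F [-0.   0.3 -0. ] op 0.06401519961047505 g 0.0
travel [118.3  69.  110.7] rz -0.003 tilt [-8.79488307e-05  1.85967827e-03 -9.99998267e-01]
```

View pics/c1.png

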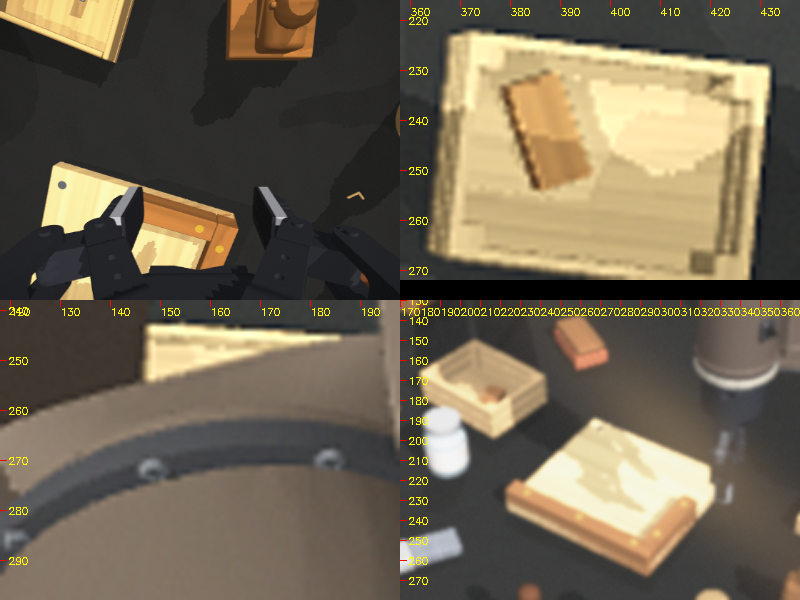

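The offcut lies flat in the crate at (387,242). The tray is hidden by the arm, so I'll check it later. The bust's plinth edge is square to the tool. I'll go over the bust and descend.

move_arm([
  {"hand": 0.75,"travel": [40,23,0],"rotation": [0,0,0]},
  {"hand": 0.75,"travel": [40,23,0],"rotation": [0,0,0]},
  {"hand": 0.75,"travel": [38,23,0],"rotation": [0,0,0]},
  {"hand": 0.75,"travel": [0,0,15],"rotation": [0,0,0]},
  {"hand": 0.75,"travel": [0,0,0],"rotation": [0,0,0]},
])

```text
clock: 15.05
position: [0.6143, 0.3061, 0.3023]
tcp_rot: [-0.001, 0.597, 0.802, -0.001]
ft_force: [-0.1, -0.4, -0.7]
opening: 0.0641
grip_force: 0.0
```

```bash
python3 st.py .615 .306 .21 17; python3 - <<'E'
from h import *
import pickle
s=observe();w=np.ascontiguousarray(camera('wrist')[:,:,::-1])
pickle.dump((s,w),open('v5.pkl','wb'))
C=cam('wrist',s)
# predicted plinth top corners in view, overlay
th=np.radians(17);r=np.array([[np.cos(th),-np.sin(th)],[np.sin(th),np.cos(th)]])
for col,(hx,hy,zs) in {(0,255,0):(.04,.03,[.03]),(255,0,255):(.017,.027,[.072])}.items():
  for z in zs:
    p=np.array([[hx,hy],[hx,-hy],[-hx,-hy],[-hx,hy]])@r.T+[.615,.306]
    cv2.polylines(w,[proj(C,np.c_[p,np.full(4,z)]).round().astype(int)],True,col,1)
cv2.imwrite('pics/c2.png',cv2.resize(w,(800,600)))
E
```

```text
15.05 [0.6143 0.3061 0.3023] yaw y 16.64 F [-0.1 -0.4 -0.7] op 0.06410756459888456 g 0.0
travel [-0.3  0.9 92.3] rz -0.006 tilt [-5.03801507e-04 -2.72445841e-03 -9.99996162e-01]
```

View pics/c2.png

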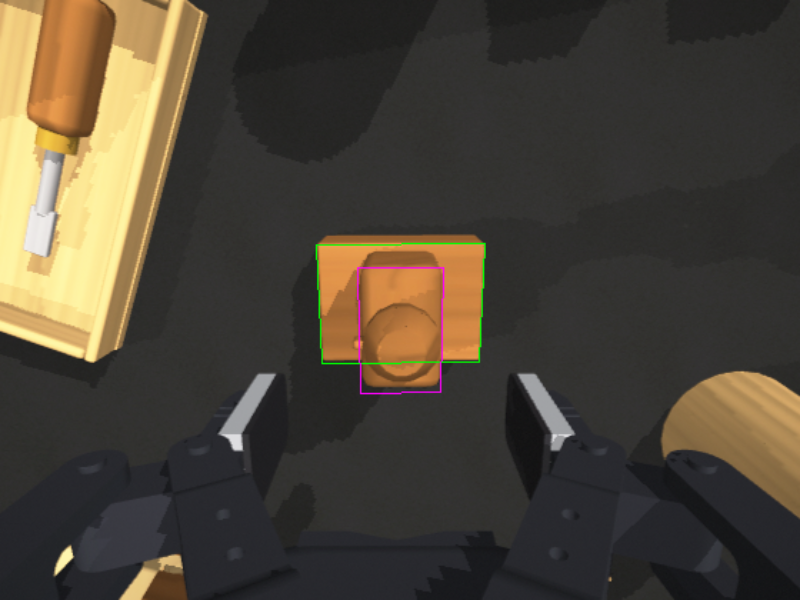

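The predicted outline of the plinth (green, corners (317,243) to (480,362)) matches the picture, and the gouge lies flat in the tray at upper left. Descend and grip.

move_arm([
  {"hand": 0.75,"travel": [0,1,30],"rotation": [0,0,-0.006]},
  {"hand": 0.75,"travel": [0,0,30],"rotation": [0,0,0]},
  {"hand": 0.75,"travel": [0,0,20],"rotation": [0,0,0]},
  {"hand": 0.75,"travel": [0,0,10],"rotation": [0,0,0]},
  {"hand": 0.75,"travel": [0,0,0],"rotation": [0,0,0]},
])

```text
clock: 15.6
position: [0.6158, 0.3046, 0.2135]
tcp_rot: [-0.0, 0.595, 0.803, -0.001]
ft_force: [0.4, -0.5, -0.0]
opening: 0.064
grip_force: 0.0
```

move_arm([
  {"hand": 0,"travel": [0,0,0],"rotation": [0,0,0]},
  {"hand": 0,"travel": [0,0,0],"rotation": [0,0,0]},
  {"hand": 0,"travel": [0,0,0],"rotation": [0,0,0]},
  {"hand": 0,"travel": [0,0,0],"rotation": [0,0,0]},
  {"hand": 0,"travel": [0,0,0],"rotation": [0,0,0]},
], squeeze=80)

```text
clock: 16.1
position: [0.6167, 0.3059, 0.2159]
tcp_rot: [0.001, 0.595, 0.804, 0.001]
ft_force: [-0.4, -2.4, 7.7]
opening: 0.0327
grip_force: 80.7
```

move_arm([
  {"hand": 0,"travel": [0,0,-30],"rotation": [0,0,0]},
  {"hand": 0,"travel": [0,0,-40],"rotation": [0,0,0]},
  {"hand": 0,"travel": [0,0,0],"rotation": [0,0,0]},
])

```text
clock: 16.4
position: [0.6178, 0.3066, 0.2902]
tcp_rot: [0.002, 0.595, 0.804, 0.004]
ft_force: [0.4, 0.7, -2.4]
opening: 0.0327
grip_force: 80.8
```

```bash
python3 st.py .57 .027 .30 -1.4
```

```text
16.4 [0.6178 0.3066 0.2902] yaw y 17.01 F [ 0.4  0.7 -2.4] op 0.032746624500824266 g 80.80136775970459
travel [-253.4 -127.4  -11.1] rz 0.321 tilt [ 0.00101049  0.00834804 -0.99996464]
```

The bust is held and lifted: opening 32.7 mm, with the force showing its 2.2 N weight. Carry it to a point about 20 mm short of both stops.

move_arm([
  {"hand": 0,"travel": [-36,-19,0],"rotation": [0,0,0]},
  {"hand": 0,"travel": [-36,-19,0],"rotation": [0,0,0]},
  {"hand": 0,"travel": [-36,-19,0],"rotation": [0,0,0]},
  {"hand": 0,"travel": [-36,-19,0],"rotation": [0,0,0]},
  {"hand": 0,"travel": [-37,-19,0],"rotation": [0,0,0]},
])

```text
clock: 16.9
position: [0.5775, 0.1036, 0.2844]
tcp_rot: [0.0, 0.595, 0.804, 0.0]
ft_force: [0.9, -1.3, -3.7]
opening: 0.033
grip_force: 80.6
```

move_arm([
  {"hand": 0,"travel": [-37,-19,0],"rotation": [0,0,0]},
  {"hand": 0,"travel": [-37,-18,0],"rotation": [0,0,0.107]},
  {"hand": 0,"travel": [0,0,0],"rotation": [0,0,0.107]},
  {"hand": 0,"travel": [0,0,0],"rotation": [0,0,0.107]},
  {"hand": 0,"travel": [0,0,0],"rotation": [0,0,0]},
])

```text
clock: 17.4
position: [0.5644, 0.0229, 0.2844]
tcp_rot: [0.0, 0.717, 0.697, 0.0]
ft_force: [0.4, 0.9, -2.4]
opening: 0.0327
grip_force: 80.8
```

```bash
python3 st.py .566 .0245 .236 -1.4; python3 - <<'E'
from h import *
import pickle
s=observe();w=np.ascontiguousarray(camera('wrist')[:,:,::-1]);im=np.ascontiguousarray(camera('top')[:,:,::-1]);sc=np.ascontiguousarray(camera('scene')[:,:,::-1])
pickle.dump((s,w,im,sc),open('v6.pkl','wb'))
E
```

```text
17.4 [0.5644 0.0229 0.2844] yaw y -1.55 F [ 0.4  0.9 -2.4] op 0.03271622677006814 g 80.78518152236938
travel [ 1.7  1.6 48.4] rz -0.003 tilt [ 2.69422854e-05  4.02164001e-04 -9.99999919e-01]
```

move_arm([
  {"hand": 0,"travel": [0,0,30],"rotation": [0,0,0]},
  {"hand": 0,"travel": [0,0,14],"rotation": [0,0,0]},
  {"hand": 0,"travel": [0,0,3],"rotation": [0,0,0]},
  {"hand": 0,"travel": [0,0,0],"rotation": [0,0,0]},
])

```text
clock: 17.95
position: [0.5643, 0.0235, 0.2368]
tcp_rot: [-0.0, 0.715, 0.699, -0.0]
ft_force: [-0.4, -0.3, -2.5]
opening: 0.033
grip_force: 80.7
```

move_arm([
  {"hand": 0,"travel": [0,0,1.5],"rotation": [0,0,0]},
  {"hand": 0,"travel": [0,0,0],"rotation": [0,0,0]},
])

```text
clock: 18.15
position: [0.5647, 0.0233, 0.2363]
tcp_rot: [0.0, 0.715, 0.699, 0.0]
ft_force: [0.1, -0.4, -3.0]
opening: 0.0327
grip_force: 80.7
```

move_arm([
  {"hand": 0,"travel": [0,0,1],"rotation": [0,0,0]},
  {"hand": 0,"travel": [0,0,0],"rotation": [0,0,0]},
])

```text
clock: 18.35
position: [0.5645, 0.0233, 0.235]
tcp_rot: [0.0, 0.716, 0.699, 0.0]
ft_force: [0.8, -0.7, -2.9]
opening: 0.0326
grip_force: 80.7
```

move_arm([
  {"hand": 0,"travel": [0,0,1],"rotation": [0,0,0]},
  {"hand": 0,"travel": [0,0,0],"rotation": [0,0,0]},
])

```text
clock: 18.55
position: [0.5646, 0.0233, 0.2339]
tcp_rot: [0.0, 0.716, 0.699, 0.0]
ft_force: [-1.6, -0.5, 1.9]
opening: 0.0329
grip_force: 81.2
```

move_arm([
  {"hand": 0,"travel": [0,0,0.7],"rotation": [0,0,0]},
  {"hand": 0,"travel": [0,0,0],"rotation": [0,0,0]},
])

```text
clock: 18.75
position: [0.5645, 0.0233, 0.2339]
tcp_rot: [0.0, 0.716, 0.699, 0.0]
ft_force: [-5.8, -0.1, 16.7]
opening: 0.0328
grip_force: 83.5
```

Contact with the bed is at TCP z 0.2339, exactly as predicted. I'll ease off the down force and slide towards the long stop.

move_arm([
  {"hand": 0,"travel": [0,0,-0.7],"rotation": [0,0,0]},
  {"hand": 0,"travel": [0,8,0],"rotation": [0,0,0]},
  {"hand": 0,"travel": [0,8,0],"rotation": [0,0,0]},
  {"hand": 0,"travel": [0,2,0],"rotation": [0,0,0]},
  {"hand": 0,"travel": [0,0,0],"rotation": [0,0,0]},
])

```text
clock: 19.25
position: [0.5833, 0.0228, 0.2339]
tcp_rot: [0.0, 0.716, 0.699, 0.0]
ft_force: [0.9, -0.5, 5.6]
opening: 0.0327
grip_force: 81.7
```

move_arm([
  {"hand": 0,"travel": [0,1.5,0],"rotation": [0,0,0]},
  {"hand": 0,"travel": [0,0,0],"rotation": [0,0,0]},
])

```text
clock: 19.45
position: [0.5841, 0.0228, 0.2339]
tcp_rot: [-0.0, 0.716, 0.699, -0.0]
ft_force: [-2.9, 0.7, 8.6]
opening: 0.0327
grip_force: 82.4
```

move_arm([
  {"hand": 0,"travel": [0,1,0],"rotation": [0,0,0]},
  {"hand": 0,"travel": [0,0,0],"rotation": [0,0,0]},
])

```text
clock: 19.65
position: [0.585, 0.0228, 0.2339]
tcp_rot: [-0.0, 0.716, 0.699, -0.0]
ft_force: [-4.1, -0.1, 10.3]
opening: 0.0326
grip_force: 82.4
```

move_arm([
  {"hand": 0,"travel": [0,1,-0.3],"rotation": [0,0,0]},
  {"hand": 0,"travel": [0,0,0],"rotation": [0,0,0]},
])

```text
clock: 19.85
position: [0.5861, 0.0228, 0.234]
tcp_rot: [0.0, 0.716, 0.699, 0.0]
ft_force: [-1.0, 0.2, 3.2]
opening: 0.0329
grip_force: 81.6
```

move_arm([
  {"hand": 0,"travel": [0,0.7,0],"rotation": [0,0,0]},
  {"hand": 0,"travel": [0,0,0],"rotation": [0,0,0]},
])

```text
clock: 20.05
position: [0.5865, 0.0228, 0.2339]
tcp_rot: [-0.0, 0.716, 0.699, -0.0]
ft_force: [-4.1, 0.9, 6.0]
opening: 0.0329
grip_force: 82.1
```

move_arm([
  {"hand": 0,"travel": [8,-0.5,0],"rotation": [0,0,0]},
  {"hand": 0,"travel": [8,0,0],"rotation": [0,0,0]},
  {"hand": 0,"travel": [2,0,0],"rotation": [0,0,0]},
  {"hand": 0,"travel": [0,0,0],"rotation": [0,0,0]},
])

```text
clock: 20.45
position: [0.5867, 0.0414, 0.2339]
tcp_rot: [0.0, 0.715, 0.699, 0.0]
ft_force: [-0.2, 0.7, 0.5]
opening: 0.0329
grip_force: 81.2
```

move_arm([
  {"hand": 0,"travel": [1.5,0,0],"rotation": [0,0,0]},
  {"hand": 0,"travel": [0,0,0],"rotation": [0,0,0]},
])

```text
clock: 20.65
position: [0.5867, 0.0424, 0.2339]
tcp_rot: [0.0, 0.716, 0.699, 0.0]
ft_force: [0.9, 0.3, 0.5]
opening: 0.0328
grip_force: 81.1
```

move_arm([
  {"hand": 0,"travel": [1,0,0],"rotation": [0,0,0]},
  {"hand": 0,"travel": [0,0,0],"rotation": [0,0,0]},
])

```text
clock: 20.85
position: [0.5867, 0.043, 0.234]
tcp_rot: [0.0, 0.716, 0.698, -0.0]
ft_force: [-0.3, -3.7, 1.0]
opening: 0.033
grip_force: 81.0
```

The short stop is now touched (Fy -3.7 N at light down force). I'll raise the grip and press both ways.

move_arm([
  {"hand": 0,"travel": [0.3,0.5,0],"rotation": [0,0,0]},
  {"hand": 0,"travel": [0,0,0],"rotation": [0,0,0]},
], squeeze=115)

```text
clock: 21.05
position: [0.5869, 0.0431, 0.2341]
tcp_rot: [-0.0, 0.716, 0.698, -0.0]
ft_force: [-3.9, -6.6, 5.7]
opening: 0.0322
grip_force: 113.5
```

move_arm([
  {"hand": 0,"travel": [0.3,0.5,0],"rotation": [0,0,0]},
  {"hand": 0,"travel": [0,0,0],"rotation": [0,0,0]},
])

```text
clock: 21.25
position: [0.587, 0.0432, 0.2342]
tcp_rot: [-0.0, 0.716, 0.699, -0.001]
ft_force: [-6.0, -9.1, 9.5]
opening: 0.0325
grip_force: 113.8
```

```bash
python3 st.py .586 .0445 .234 -1.4; python3 -c "
from h import *
for i in range(1): print(observe()['ft_torque'])"
```

```text
21.25 [0.587  0.0432 0.2342] yaw y -1.38 F [-6.  -9.1  9.5] op 0.032526512496628524 g 113.82580161094666
travel [ 1.3 -1.1  0.2] rz 0.0 tilt [-7.69277197e-04 -1.58383643e-03 -9.99998450e-01]
[-1.60965137  0.78994005 -0.11275532]
```

move_arm([
  {"hand": 0,"travel": [0.5,0.6,0],"rotation": [0,0,0]},
  {"hand": 0,"travel": [0.4,0.6,0],"rotation": [0,0,0]},
  {"hand": 0,"travel": [0,0,0],"rotation": [0,0,0]},
])

```text
clock: 21.55
position: [0.5875, 0.0435, 0.2342]
tcp_rot: [-0.001, 0.716, 0.699, -0.002]
ft_force: [-11.8, -17.2, 17.3]
opening: 0.0323
grip_force: 115.0
```

move_arm([
  {"hand": 0,"travel": [0.4,0.6,0],"rotation": [0,0,0]},
  {"hand": 0,"travel": [0,0,0],"rotation": [0,0,0]},
  {"hand": 0,"travel": [0,0,0],"rotation": [0,0,0]},
])

```text
clock: 21.85
position: [0.5878, 0.0436, 0.2343]
tcp_rot: [-0.001, 0.716, 0.699, -0.002]
ft_force: [-15.4, -20.9, 20.4]
opening: 0.0321
grip_force: 115.4
```

```bash
python3 st.py .586 .0445 .234 -1.4; python3 -c "
from h import *
print(observe()['ft_torque'])"
```

```text
21.85 [0.5878 0.0436 0.2343] yaw y -1.37 F [-15.4 -20.9  20.4] op 0.03205892057376785 g 115.4305636882782
travel [ 0.9 -1.8  0.3] rz 0.0 tilt [-0.00188023 -0.00439964 -0.99998855]
[-3.51972065  2.33919786 -0.15061348]
```

move_arm([
  {"hand": 0,"travel": [0.2,0.8,-0.3],"rotation": [0,0,0]},
  {"hand": 0,"travel": [0.2,0.8,-0.2],"rotation": [0,0,0]},
  {"hand": 0,"travel": [0,0,0],"rotation": [0,0,0]},
  {"hand": 0,"travel": [0,0,0],"rotation": [0,0,0]},
])

```text
clock: 22.25
position: [0.5884, 0.0437, 0.2344]
tcp_rot: [-0.002, 0.716, 0.699, -0.003]
ft_force: [-20.8, -23.0, 22.4]
opening: 0.032
grip_force: 115.5
```

```bash
python3 - <<'E'
from h import *
w=np.ascontiguousarray(camera('wrist')[:,:,::-1]);im=np.ascontiguousarray(camera('top')[:,:,::-1]);sc=np.ascontiguousarray(camera('scene')[:,:,::-1])
o=np.zeros((600,800,3),np.uint8);o[:300,:400]=cv2.resize(w,(400,300))
o[:300,400:]=crop(sc,230,180,133,100,3)[:300,:399][:, :400] if 0 else cv2.resize(sc[180:280,230:363],(400,300),interpolation=cv2.INTER_CUBIC)
o[300:600,:400]=crop(im,118,238,80,60,5);o[300:600,400:]=cv2.resize(im[165:270,220:360],(400,300),interpolation=cv2.INTER_CUBIC)
cv2.imwrite('pics/f1.png',o)
E
python3 st.py
```

```text
22.4 [0.5884 0.0437 0.2344] yaw y -1.37 F [-20.1 -23.5  22.2] op 0.032039561149523145 g 115.46678066253662
```

View pics/f1.png

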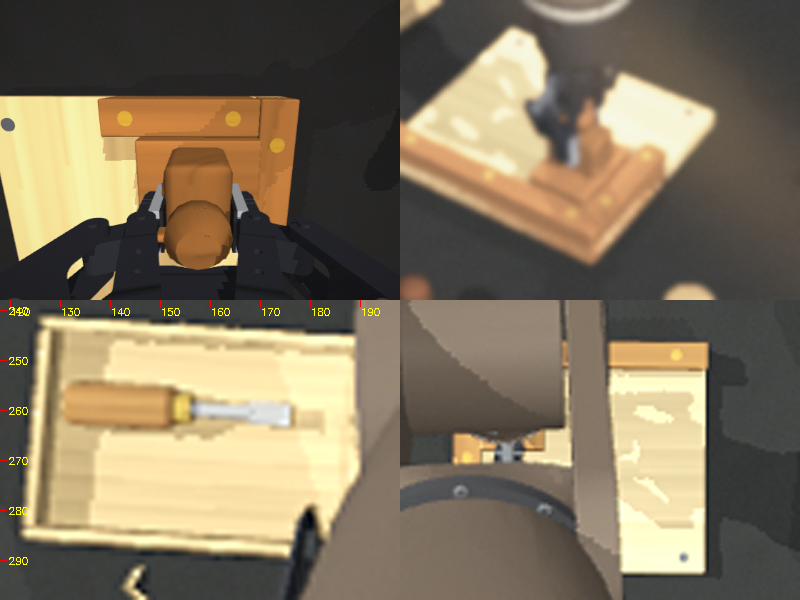

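The bust's plinth sits flush in the corner against both stops (wrist view, corner near (258,138)), and the gouge lies flat in the tray. The push is about 20 N each way. I'll check the tool's tilt under load before firming up.

```bash
python3 - <<'E'
from h import *
s=observe();w,x,y,z=s['tcp_rot'];M=R.from_quat([x,y,z,w]).as_matrix();print(M[:,2],M[2],s['ft_torque'])
E
```

```text
[-0.00709186 -0.00209445 -0.99997266] [-0.00226348 -0.00703973 -0.99997266] [-4.03233255  3.30372755 -0.32645634]
```

move_arm([
  {"hand": 0,"travel": [0,0,0],"rotation": [-0.005,0.002,0]},
  {"hand": 0,"travel": [0,0,0],"rotation": [0,0,0]},
  {"hand": 0,"travel": [0,0,0],"rotation": [0,0,0]},
])

```text
clock: 22.7
position: [0.5878, 0.0435, 0.2343]
tcp_rot: [-0.001, 0.716, 0.699, -0.002]
ft_force: [-24.2, -27.5, 26.0]
opening: 0.0324
grip_force: 116.0
```

```bash
python3 - <<'E'
from h import *
s=observe();w,x,y,z=s['tcp_rot'];M=R.from_quat([x,y,z,w]).as_matrix();print(s['position'],s['ft_force'],M[:,2],s['ft_torque'])
E
```

```text
[0.58776838 0.043499   0.23428716] [-24.20919262 -27.45956745  25.99331421] [-3.77867693e-03 -4.66092707e-04 -9.99992752e-01] [-4.63549074  4.18286011 -0.27930974]
```

move_arm([
  {"hand": 0,"travel": [0,0,-0.5],"rotation": [-0.005,0,0]},
  {"hand": 0,"travel": [0,0,0],"rotation": [0,0,0]},
  {"hand": 0,"travel": [0,0,0],"rotation": [0,0,0]},
  {"hand": 0,"travel": [0,0,0],"rotation": [0,0,0]},
])

```text
clock: 23.1
position: [0.5872, 0.0435, 0.2343]
tcp_rot: [0.0, 0.716, 0.699, -0.0]
ft_force: [-25.9, -26.4, 20.5]
opening: 0.0322
grip_force: 115.8
```

```bash
python3 - <<'E'
from h import *
s=observe();w,x,y,z=s['tcp_rot'];M=R.from_quat([x,y,z,w]).as_matrix();print(s['position'],s['ft_force'],M[:,2],s['ft_torque'])
E
```

```text
[0.58719964 0.0435151  0.23428299] [-25.90588893 -26.42660538  20.46299799] [-5.05625953e-04 -6.32598448e-04 -9.99999672e-01] [-4.59609571  4.71433067 -0.26606525]
```

The bust is upright to 0.05°, pressed with about 26 N towards each stop and steady. Handing in.

```bash
python3 -c "
from plant import ticket
print(ticket.finish_job())"
```

```text
the job is handed in; nothing more can be done
None
```

The job was handed in at about 23 s: the gouge lies flat in the tray, the offcut is in the crate, and the bust is held upright in the corner, flush with both stops, with a wrist push of about 26 N towards each; nothing was moved against the jar, cup or billet.

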